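# Spin the decorating wheel and stop it on its mark

### The arm

A 7-joint arm with a two-finger parallel gripper is mounted at the origin on the work surface. World frame = base frame: x ahead of the robot, y to its left, z up, the work surface at z = 0. Lengths are in m, angles in rad, forces in N, time in s.
With the tool pointing down it reaches from about 0.4 to 0.9 m from the base axis. Payload 5.6 kg.
Tool frame: the origin (TCP) lies between the finger pads; the fingertips stand 19 mm ahead of it and the grasp point (between the pads) is the TCP; z points along the fingers, y is the direction in which the jaws open and shut (so a half turn about z gives the same grasp; the last joint's range is limited). The gripper opens to 92 mm and grips with 3 to 60 N. Pads are 20 mm wide; open, the fingers measure 128 mm over their backs; the gripper's body (75 mm by 189 mm) begins 69 mm behind the grasp point.
Start: joints at [1.24, 0.468, -0.012, 1.603, 0.006, 1.071, -0.056], TCP at [0.184, -0.623, 0.234] pointing down, gripper open.
Joint ranges: [-2.53, 2.53], [-0.31, 2.02], [-1.57, 1.55], [0.28, 2.44], [-1.29, 4.43], [0.15, 1.84], [-2.92, 2.92]. Speed limits (rad/s): [2.57, 2.57, 3.14, 3.14, 3.14, 3.14, 3.14].

### API

Orientations are given as a unit quaternion [x, y, z, w].
In Python, from bench import read_state, optics, robot, nets gives the robot as it stands.
- The arm moves only by the tool apply_moves, never from a script. Its argument "series" is a list of rows, each a list of 6 numbers: the shift along the tool's x, y, z in cm, then the turn, a rotation vector about the tool's x, y, z in degrees. A call has exactly 8 rows; each row shifts and turns the pose as measured when the row begins, along the tool's axes as they then stand; what a row does not reach is not made up. A row lasts 1/12 s, in which the tool goes at most 41.7 mm and 7.16 degrees, less where a joint would pass 70% of its speed; a pose out of reach is approached as far as the arm can. A call is refused whole if a number of a shift passes 4.17 or a number of a turn 7.16, either way. A call with a gripper value outside its range is refused whole. "hand" is the closure, from -1 (fully open) to 1 (shut), so that 0 is half open, set as the call begins (left out, the last holds). The fingers move at their own pace and stop on an object; the grip force is fixed at half the most. Time passes only in rows, so rows that do not move let the fingers close, or fill a call up. It gives the time, the measured TCP pose, the force and the opening at its end, in the units of the state.
- read_state(): the state, without advancing time (a new reading comes with each control period).
- optics.get_image(name): name is "scene" or "top" or "wrist"; returns the picture (420x560x3 uint8, red, green, blue); there is no depth.
- optics.camera_info(name): a dict with "mtx" (3x3 intrinsics, pixels), "pose" (4x4, takes a point from camera to world coordinates). Camera axes: x right, y up, looking along -z (the intrinsics and any distortion apply to the point x, -y, -z); pixel columns grow to the right and rows downward; lengths in m; the calibration is good to about 2 mm. A picture is of the moment at which its call begins: read the wrist's pose just before it. camera_info takes no time and is no camera call; for the wrist camera it gives the pose at the moment of the call.
- robot.sign_off(): hands the job in, once; it reports no verdict.
Trained networks look in the newest picture that a camera, given by its name, has taken for a name from the list of things; names that differ only in an ending like _2 or _b are one class to them, and where a whole thing is asked for, a point or a joint stands for the part that bears it (a point fixed in the world has none). Each returns a list of dicts, best first, with "p" (0 to 1); they miss things now and then, are a little off and sometimes report something else, mostly with a low value. They report only what shows in the picture. A call takes as long as a camera call.
- nets.search_frame(camera, target): "position" ([x, y, z] in m, in world coordinates, good to about 4 mm: the middle of the surface that is visible of it).
- nets.outline_of(camera, target): "mask" (420x560 bool, what is visible of it).
- nets.place_of(camera, target): "position" ([x, y, z] in m, in world coordinates, good to about 4 mm: a listed point, or the origin of a listed thing).
The state is a dict: "clock": time; "qpos": joint angles; "joint_velocities": joint speeds; "joint_torque": joint torques, N m; "tcp_pos": TCP position; "tool_rot": TCP orientation; "ft_force": force on the tool from outside, world axes, zero at the start; "torque": the same for the moment, N m; "grip_width": opening from 0.0 (shut) to 1.0 (fully open).
Only numpy, scipy, OpenCV 4.12 (cv2) and the standard library are available. Lean on these libraries where they do the work, as an engineer would, in place of code of your own. Each camera call takes 0.05 s, during which the arm holds its last target.

### The job

Check that the potter's decorating wheel runs freely and set it on its mark: flick it with the fingertips so that it spins anticlockwise (seen from above), and let it run untouched for a couple of seconds at a quarter turn a second or faster. While it is still turning, brake it with a fingertip so that it comes to rest with the red mark opposite the yellow plate, then take the finger off. Once spun it must not stop anywhere else or be turned back; do not pick up or shift the stand, and leave the vase, bowl and cup alone.

Things in the scene. Friction and masses are not known exactly. Their poses are not given: they have to be found in the camera images.
- wheel (a joint): turning angle of the wheel, rad: red mark opposite the yellow plate at 0 and all multiples of 2 pi; grows anticlockwise seen from above, over many turns, without stops. Starts between -5.0 and -1.2. Free bearing: from 2.5 rad/s it coasts some 25 s, losing about a tenth of its speed each second; from 1 rad/s about one turn more. Inertia about 0.02 kg m2: 3 to 5 N on the rim stops it within 0.1 s
- wheel_top (a point): centre of the flat top face of the wheel, on its upright axis, 90 mm above the table. The wheel is a level grey metal disc, 250 mm in diameter and 16 mm thick, turning on a dark stand
- mark (a point): outer end, on the top edge of the rim, of the red stripe painted on the wheel (9 mm wide, running 40 mm inwards from the rim along a radius, and down the rim); 125 mm from the axis, turns with the wheel; flush, not a raised part
- pin_a (a point): middle (half-way up) of one of the two black rubber pins standing upright on the wheel: 12 mm in diameter, rising 24 mm above the wheel's top face, 60 mm from the axis, a quarter turn anticlockwise of the red mark; turns with the wheel
- pin_b (a point): middle of the other black pin, the same, opposite the first: a quarter turn clockwise of the red mark
- plate (a point): middle of the inner edge, on its top face, of the yellow index plate, which is carried by the stand just outside the rim: 44 mm wide along the rim, 26 mm deep, its top 3 mm below the wheel's top face; this point is 131 mm from the axis; it does not turn with the wheel
- stand: the dark metal stand that carries the wheel, standing loose on the table, with the wheel about 7.6 kg: round foot of 190 mm diameter; origin at the centre of its underside, x axis pointing at the yellow plate
- vase: amber bottle-shaped vase, 72 mm in diameter, 150 mm tall, origin at the centre of its underside; bystander
- bowl: blue bowl, 110 mm across the rim, 50 mm tall, origin at the centre of its underside; bystander
- cup: terracotta-coloured cup, 72 mm across, 80 mm tall, origin at the centre of its underside; bystander

How it is judged:
By the outcome, as a careful person would: the job done as asked, in the order asked, and still so for the second after the job is handed in, with the robot touching nothing.
It also fails if it takes over 64 s, if anything falls off the work surface, if the arm or the gripper's body presses on something with over 40 N, if the wrist force passes 120 N, or if a joint passes its speed limit or range.

## Working session

There is one attempt and no reset: what is moved stays moved. The work goes in short steps, Python scripts to look and compute and a tool call to move; the robot and the scene stay as the last step left them, time stands still between calls to the robot, and variables do not carry over. Pictures are saved under pics/ and viewed, and the job is handed in when it is done.

Besides the shell and the picture viewer there is one more tool, called after "Emit:" as name([rows], argument=value, ...), one row to a line, values as JSON. apply_moves: Moves the arm, as the interface text tells. Its arguments: {"type":"object","properties":{"series":{"type":"array"},"hand":{"type":"number"}},"required":["series"]}

```bash
ls; mkdir -p pics
python3 - <<'E'
from bench import read_state, optics, robot, nets
import cv2,numpy as np
for c in ["scene","top"]:
    im=optics.get_image(c); cv2.imwrite(f"pics/{c}0.png",im[:,:,::-1])
    for t in ["wheel_top","mark","pin_a","plate","stand","vase","bowl","cup"]:
        r=nets.place_of(c,t)
        print(c,t,[(np.round(x["position"],4).tolist(),round(x["p"],2)) for x in r[:3]])
s=read_state()
for k,v in s.items(): print(k,np.round(v,4))
E
```

```text
pics
scene wheel_top [([0.5934, -0.0458, 0.0888], 0.7)]
scene mark [([0.4685, -0.0387, 0.092], 0.84)]
scene pin_a [([0.5961, -0.1033, 0.1041], 0.88), ([0.5919, 0.0124, 0.1035], 0.63)]
scene plate [([0.7251, -0.0534, 0.0881], 0.93)]
scene stand [([0.5951, -0.0406, 0.001], 0.69)]
scene vase [([0.581, 0.3301, -0.0025], 0.89)]
scene bowl [([0.5688, -0.3383, -0.001], 0.93)]
scene cup [([0.411, 0.325, 0.0018], 0.73)]
top wheel_top [([0.5949, -0.042, 0.0872], 0.67)]
top mark [([0.4753, -0.0358, 0.0905], 0.79)]
top pin_a [([0.5962, -0.1074, 0.1062], 0.9), ([0.5972, 0.015, 0.1049], 0.72)]
top plate [([0.5967, -0.0399, 0.0883], 0.74), ([0.7229, -0.053, 0.0866], 0.61)]
top stand []
top vase [([0.5822, 0.3282, -0.0013], 0.73)]
top bowl [([0.567, -0.3352, 0.0004], 0.55)]
top cup [([0.4138, 0.3278, -0.0009], 0.65)]
clock 0.9
qpos [ 1.24    0.4675 -0.0116  1.6027  0.006   1.0714 -0.0563]
joint_velocities [ 0.0008  0.0017 -0.0024  0.0006 -0.0001 -0.0001 -0.0008]
joint_torque [ 1.00000e-04 -5.20411e+01 -1.23000e-02 -2.44060e+01 -5.67000e-02
  1.12000e-02 -0.00000e+00]
tcp_pos [ 0.1844 -0.6233  0.2336]
tool_rot [ 0.9897  0.1434 -0.      0.    ]
ft_force [ 0.0545 -0.3331 -0.1558]
torque [-0.0253 -0.0152  0.0083]
grip_width 0.9982
```

View pics/scene0.png

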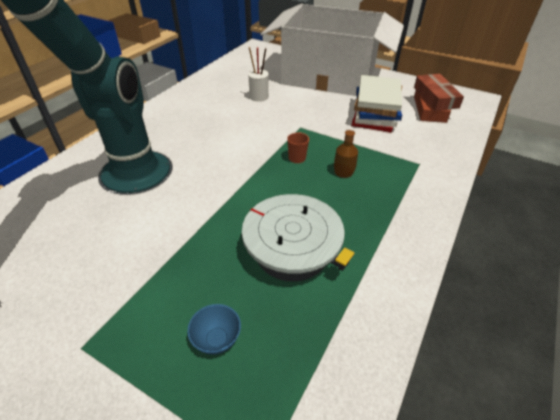

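View pics/top0.png

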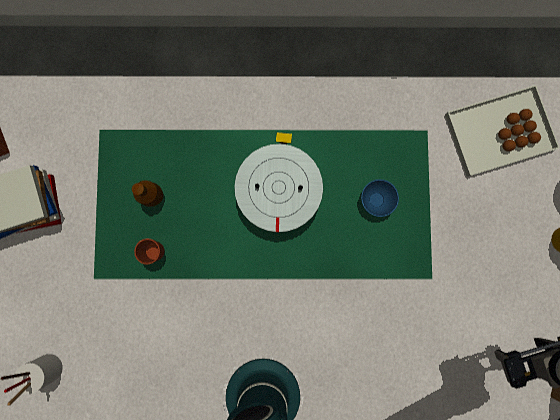

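```bash
cat > h.py <<'E'
from bench import read_state, optics, robot, nets
import cv2,numpy as np
def back(c,uv,z,info=None):
    i=info or optics.camera_info(c); K=np.array(i["mtx"]);T=np.array(i["pose"])
    d=i.get("dist",i.get("distortion"))
    p=cv2.undistortPoints(np.array(uv,float).reshape(-1,1,2),K,None if d is None else np.array(d,float)).reshape(-1,2)
    r=np.c_[p[:,0],-p[:,1],-np.ones(len(p))]@T[:3,:3].T
    o=T[:3,3]; return o+r*((z-o[2])/r[:,2])[:,None]
def proj_px(c,im,lo,hi,z,near=None,R=0.2,minS=140):
    hsv=cv2.cvtColor(im,cv2.COLOR_RGB2HSV)
    m=(hsv[:,:,1]>minS)&(hsv[:,:,2]>70)
    h=hsv[:,:,0].astype(int); m&=((h>=lo)&(h<=hi)) if lo<=hi else ((h>=lo)|(h<=hi))
    v,u=np.nonzero(m)
    if len(u)==0: return np.zeros((0,3)),np.zeros((0,2))
    P=back(c,np.c_[u,v],z)
    k=np.hypot(P[:,0]-near[0],P[:,1]-near[1])<R
    return P[k],np.c_[u,v][k]
E
python3 - <<'E'
from h import *
print({k:np.round(v,3).tolist() if not isinstance(v,str) else v for k,v in optics.camera_info("top").items()})
print({k:np.round(v,3).tolist() if not isinstance(v,str) else v for k,v in optics.camera_info("scene").items()})
near=(0.595,-0.043)
for c in ["top","scene"]:
    im=cv2.imread(f"pics/{c}0.png")[:,:,::-1].copy()
    P,u=proj_px(c,im,170,6,0.09,near,0.128); print(c,"red",len(P),P.mean(0) if len(P) else 0,u.mean(0))
    P,u=proj_px(c,im,18,32,0.087,near,0.18); print(c,"yel",len(P),P.mean(0) if len(P) else 0,u.mean(0))
    hsv=cv2.cvtColor(im,cv2.COLOR_RGB2HSV)
    ii=optics.camera_info(c)
    # disc: bright, low saturation, within 0.14 of near
    vv,uu=np.mgrid[0:420,0:560]; W=back(c,np.c_[uu.ravel(),vv.ravel()],0.09).reshape(420,560,3)
    m=((hsv[:,:,1]<40)&(hsv[:,:,2]>110)&(np.hypot(W[:,:,0]-near[0],W[:,:,1]-near[1])<0.16)).astype(np.uint8)
    cs,_=cv2.findContours(m,cv2.RETR_EXTERNAL,cv2.CHAIN_APPROX_NONE); k=max(cs,key=cv2.contourArea)
    Q=back(c,cv2.convexHull(k).reshape(-1,2),0.09); 
    print(c,"circle",cv2.minEnclosingCircle(Q[:,:2].astype(np.float32)), cv2.fitEllipse(Q[:,:2].astype(np.float32)))
E
```

```text
{'mtx': [[430.076, 0.0, 275.519], [0.0, 430.076, 208.106], [0.0, 0.0, 1.0]], 'pose': [[0.0, 0.996, -0.092, 0.427], [-1.0, 0.001, 0.005, -0.03], [0.005, 0.092, 0.996, 1.284], [0.0, 0.0, 0.0, 1.0]]}
{'mtx': [[385.117, 0.0, 279.53], [0.0, 385.117, 209.915], [0.0, 0.0, 1.0]], 'pose': [[0.869, -0.348, 0.351, 0.884], [0.495, 0.602, -0.627, -0.626], [0.007, 0.719, 0.695, 0.775], [0.0, 0.0, 0.0, 1.0]]}
top red 43 [ 0.49187312 -0.03985029  0.09      ] [276.97674419 224.3255814 ]
top yel 145 [ 0.73937992 -0.05810203  0.087     ] [283.4        137.24137931]
top circle ((0.5965320467948914, -0.04351313039660454), 0.1245516985654831) ((0.5966143608093262, -0.04360823705792427), (0.24674314260482788, 0.24865630269050598), 80.73983001708984)
scene red 13 [ 0.49040582 -0.04205446  0.09      ] [256.84615385 211.61538462]
scene yel 205 [ 0.73980484 -0.06383725  0.087     ] [344.25365854 256.48780488]
scene circle ((0.5988062024116516, -0.04920954629778862), 0.12836498022079468) ((0.5979522466659546, -0.04915932938456535), (0.2482237070798874, 0.2561759352684021), 37.66497802734375)
```

Emit:
apply_moves([
  [0,0,0,0,0,7],
  [0,0,0,0,0,7],
  [0,0,0,0,0,2.5],
  [0,0,0,0,0,0],
  [4,-4,0,0,0,0],
  [4,-4,0,0,0,0],
  [4,-4,0,0,0,0],
  [4,-4,0,0,0,0],
], hand=1)

```text
clock: 1.57
tcp_pos: [0.3043, -0.5053, 0.2325]
tool_rot: [1.0, -0.015, -0.003, 0.003]
ft_force: [0.2, -0.4, -0.5]
grip_width: 0.444
```

Emit:
apply_moves([
  [2.1,-3.4,0,0,0,-1.7],
  [2.1,-3.4,0,0,0,0],
  [2.1,-3.4,0,0,0,0],
  [2.1,-3.4,0,0,0,0],
  [2.1,-3.4,0,0,0,0],
  [2.1,-3.4,0,0,0,0],
  [2.1,-3.4,0,0,0,0],
  [2.1,-3.4,0,0,0,0],
])

```text
clock: 2.23
tcp_pos: [0.4784, -0.2209, 0.232]
tool_rot: [1.0, 0.009, -0.0, 0.005]
ft_force: [1.2, -1.0, -0.5]
grip_width: 0.004
```

```bash
python3 -c "
from h import *
s=read_state();print(s['tcp_pos'],s['tool_rot'],s['grip_width'],s['qpos'])"
```

```text
[ 0.47840291 -0.22090001  0.23199665] [ 9.99949530e-01  8.69145366e-03 -2.14136265e-04  5.03490078e-03] 0.0041623721992103185 [ 0.50923299  0.27089459 -0.17192629  1.89878182  0.06700219  0.97369042
 -1.24750789]
```

Emit:
apply_moves([
  [2.1,-3.1,0,0.6,0,1],
  [2.1,-3.1,0,0,0,0],
  [2.1,-3.1,0,0,0,0],
  [1.6,-2.5,0,0,0,0],
  [0,0,2,0,0,0],
  [0,0,3,0,0,0],
  [0,0,2,0,0,0],
  [0,0,0,0,0,0],
])

```text
clock: 2.9
tcp_pos: [0.5673, -0.081, 0.1639]
tool_rot: [1.0, 0.016, 0.006, -0.002]
ft_force: [-1.8, 0.4, 0.8]
grip_width: 0.006
```

```bash
python3 -c "
from h import *
s=read_state();print(s['tcp_pos'],s['tool_rot'],s['grip_width'],s['qpos'],s['joint_velocities'])
cv2.imwrite('pics/scene1.png',optics.get_image('scene')[:,:,::-1])"
```

```text
[ 0.56733097 -0.08103248  0.16388932] [ 0.99984544  0.01630422  0.00617052 -0.00227799] 0.005838741740429105 [ 0.27122341  0.4313839  -0.23298669  1.85199329  0.12047112  0.86011096
 -1.5569522 ] [-0.00521876 -0.02208939 -0.01754348 -0.02615874 -0.00615532  0.0278477
  0.01937632]
```

View pics/scene1.png

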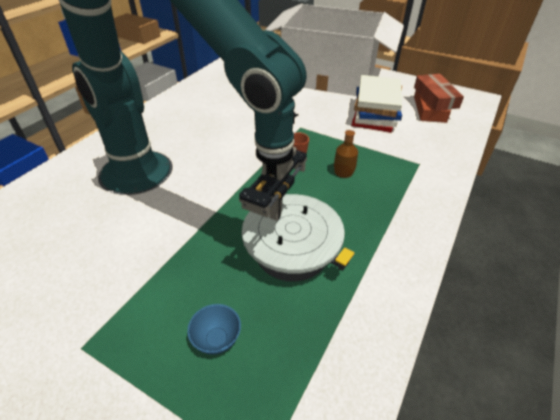

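Emit:
apply_moves([
  [0,0.8,1,-0.3,-0.7,1.9],
  [0,0.8,1.5,0,0,0],
  [0,0,1.2,0,0,0],
  [0,0,0.6,0,0,0],
  [0,0,0,0,0,0],
  [0,0,0,0,0,0],
  [0,0,0,0,0,0],
  [0,0,0,0,0,0],
])

```text
clock: 3.62
tcp_pos: [0.5728, -0.1013, 0.1262]
tool_rot: [1.0, -0.005, 0.005, 0.002]
ft_force: [-0.4, 0.3, -0.5]
grip_width: 0.006
```

```bash
python3 -c "
from h import *
s=read_state();print(s['tcp_pos'],s['tool_rot'],s['grip_width'],s['qpos'],s['joint_velocities'])
cv2.imwrite('pics/scene2.png',cv2.resize(optics.get_image('scene')[150:310,180:400,::-1],None,fx=3.5,fy=3.5))"
```

```text
[ 0.57279645 -0.10125438  0.12622982] [ 0.99997491 -0.00455929  0.00497603  0.00215096] 0.005795113437823187 [ 0.27548104  0.49294217 -0.2047388   1.85588735  0.13980375  0.79606243
 -1.58246948] [ 0.00022694 -0.00940396 -0.00264273 -0.00547259 -0.0020265   0.00283802
 -0.00105709]
```

View pics/scene2.png

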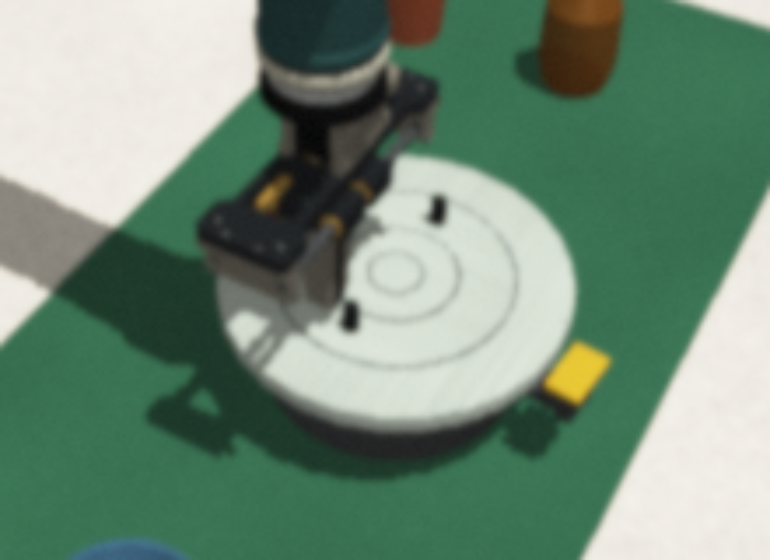

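Emit:
apply_moves([
  [-0.2,0,0.4,0,-0.5,-0.5],
  [0,0,0.4,0,0,0],
  [0,0,0.2,0,0,0],
  [0,0,0,0,0,0],
  [0,0,0,0,0,0],
  [0,0,0,0,0,0],
  [0,0,0,0,0,0],
  [0,0,0,0,0,0],
])

```text
clock: 4.33
tcp_pos: [0.5714, -0.1006, 0.1165]
tool_rot: [1.0, 0.001, 0.001, 0.002]
ft_force: [-0.6, -0.2, 0.2]
grip_width: 0.004
```

Emit:
apply_moves([
  [0.3,0,0,0,0,0],
  [0.6,0,0,0,0,0],
  [0.9,-0.1,0,0,0,0],
  [1.2,-0.1,0,0,0,0],
  [1.2,-0.1,0,0,0,0],
  [0.2,0.5,-2,0,0,0],
  [0,0,-3.5,0,0,0],
  [0,0,-2.5,0,0,0],
])

```text
clock: 5.0
tcp_pos: [0.6116, -0.1022, 0.1912]
tool_rot: [1.0, 0.001, -0.011, 0.001]
ft_force: [0.8, 1.1, -0.1]
grip_width: 0.003
```

```bash
cat >> h.py <<'E'
C=np.array([0.5966,-0.0436]); PL=-0.101
def meas(c="top",save=None):
    t=read_state()["clock"]; im=optics.get_image(c)
    if save: cv2.imwrite(save,im[:,:,::-1])
    P,u=proj_px(c,im,170,6,0.09,C,0.128)
    if len(P)<8: return t,None,len(P)
    m=P.mean(0)[:2]-C
    return t,(np.arctan2(m[1],m[0])-PL)%(2*np.pi),len(P)
E
python3 -c "
from h import *
for i in range(5): print(meas('top','pics/t3_%d.png'%i))
print(read_state()['tcp_pos'],read_state()['ft_force'])
print(read_state()['clock'])"
```

```text
(5.0, None, 0)
(5.05, None, 0)
(5.1, None, 0)
(5.15, None, 0)
(5.2, None, 0)
[ 0.61024348 -0.10249996  0.18895553] [-0.44599437 -0.28062912 -0.59476858]
5.25
```

View pics/t3_4.png

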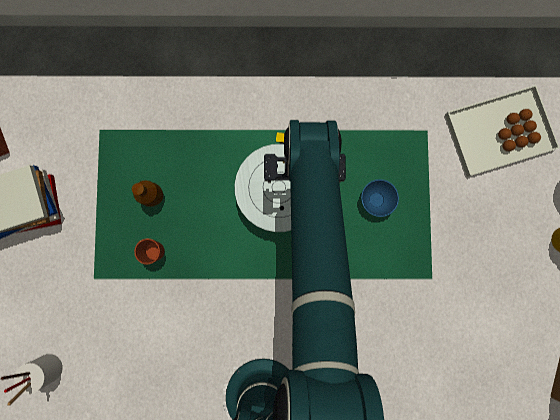

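Emit:
apply_moves([
  [-1.5,-0.8,0,0,0,0],
  [-2,-1,0,0,-0.6,0],
  [-2,-1,0,0,-0.6,0],
  [-2,-1,0.5,0,0,0],
  [-1.5,-0.8,0.5,0,0,0],
  [-0.6,-0.4,0.5,0,0,0],
  [0,0,0,0,0,0],
  [0,0,0,0,0,0],
])

```text
clock: 5.92
tcp_pos: [0.5037, -0.0511, 0.1657]
tool_rot: [0.999, -0.0, -0.032, 0.001]
ft_force: [0.7, 0.4, 0.6]
grip_width: 0.005
```

```bash
python3 -c "
from h import *
for i in range(4): print(meas('top','pics/t4_%d.png'%i)); print(meas('scene','pics/s4_%d.png'%i))
print(read_state()['tcp_pos'],read_state()['ft_force'])
print(read_state()['clock'])
a=cv2.imread('pics/t4_3.png')[100:300,180:380];b=cv2.imread('pics/s4_3.png')[130:330,180:380]
cv2.imwrite('pics/c4.png',cv2.resize(np.hstack([a,b]),None,fx=2,fy=2))"
```

```text
(5.9167, np.float64(0.4683793296142058), 43)
(5.9667, np.float64(0.5692789758156389), 11)
(6.0167, np.float64(0.7070308579638295), 45)
(6.0667, np.float64(0.8210269286337931), 10)
(6.1167, np.float64(0.9458662728527729), 41)
(6.1667, np.float64(1.058923379264151), 11)
(6.2167, np.float64(1.180974952630494), 39)
(6.2667, np.float64(1.301420088175116), 13)
[ 0.50433321 -0.05128625  0.16653829] [ 0.94123587 -0.0755977  -0.27977938]
6.3167
```

View pics/c4.png

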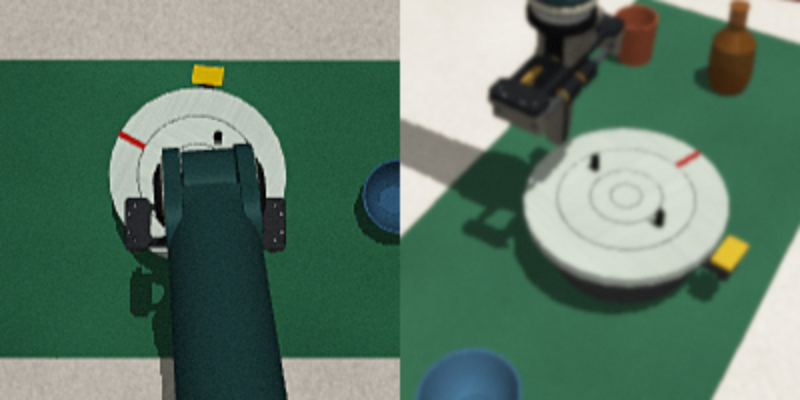

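Emit:
apply_moves([
  [-0.2,-0.3,0,0,1.2,0],
  [-0.2,-0.3,0.5,0,1.2,0],
  [0,-0.1,1,0,1,0],
  [0,0,1,0,0.3,0],
  [0,0,0.5,0,0,0],
  [0,0,0,0,0,0],
  [0,0,0,0,0,0],
  [0,0,0,0,0,0],
])

```text
clock: 6.98
tcp_pos: [0.5028, -0.045, 0.1374]
tool_rot: [1.0, -0.001, 0.005, 0.001]
ft_force: [0.0, 0.0, -0.0]
grip_width: 0.002
```

```bash
python3 -c "
from h import *
for i in range(3): print(meas('top'))
s=read_state();print(s['tcp_pos'],s['tool_rot'],s['ft_force'],s['clock'])"
```

```text
(6.9833, None, 0)
(7.0333, None, 0)
(7.0833, None, 0)
[ 0.50291754 -0.04501617  0.13756595] [ 9.99986533e-01 -1.36082273e-03  4.94310925e-03  8.04188560e-04] [ 0.30787128  0.11686103 -0.04324614] 7.1333
```

Emit:
apply_moves([
  [-0.2,0,0,0,-0.5,0],
  [0,0,0,0,0,0],
  [0,0,0,0,0,0],
  [0,0,0,0,0,0],
  [0,0,0,0,0,0],
  [0,0,0,0,0,0],
  [0,0,0,0,0,0],
  [0,0,0.8,0,0,0],
])

```text
clock: 7.8
tcp_pos: [0.5026, -0.0452, 0.1314]
tool_rot: [1.0, -0.001, 0.002, 0.001]
ft_force: [0.4, 0.2, -0.2]
grip_width: 0.006
```

```bash
python3 -c "
from h import *
for i in range(4): print(meas('top'), read_state()['tcp_pos'][2])
s=read_state();print(s['tcp_pos'],s['tool_rot'],s['ft_force'],s['clock'])"
```

```text
(7.8, np.float64(4.609815554437296), 36) 0.12926216021362086
(7.85, np.float64(4.7089518902574685), 34) 0.1293719740142126
(7.9, np.float64(4.811856950867346), 40) 0.12969062840137027
(7.95, np.float64(4.906976620277593), 37) 0.1300048145671639
[ 0.50110201 -0.04506652  0.13000481] [ 9.99998586e-01 -1.41341487e-03  4.07615994e-04  8.14565191e-04] [ 0.2617329  -0.4441207  -0.76690024] 8.0
```

Emit:
apply_moves([
  [0,0,0,0,0,0],
  [0,0,0,0,0,0],
  [0,0,0,0,0,0],
  [0,0,0,0,0,0],
  [0,0,0,0,0,0],
  [0,0,0,0,0,0],
  [0,0,0,0,0,0],
  [0,0,0,0,0,0],
])

```text
clock: 8.67
tcp_pos: [0.5014, -0.045, 0.1302]
tool_rot: [1.0, -0.001, 0.001, 0.001]
ft_force: [-0.5, 0.3, -0.2]
grip_width: 0.005
```

```bash
python3 -c "
from h import *
for i in range(4): print(meas('top'), read_state()['tcp_pos'][2])
s=read_state();print(s['tcp_pos'],s['tool_rot'],s['ft_force'],s['clock'])"
```

```text
(8.6667, np.float64(6.255353603797553), 44) 0.13021810503493042
(8.7167, np.float64(0.059168666492028996), 45) 0.13020088771245222
(8.7667, np.float64(0.15596299218592144), 40) 0.130205981899338
(8.8167, np.float64(0.2434081439091382), 39) 0.1301664709976406
[ 0.50135216 -0.04499952  0.13016647] [ 9.99998567e-01 -1.36261072e-03  6.14546829e-04  7.95208701e-04] [ 0.06471571 -0.06307504  0.81823922] 8.8667
```

Emit:
apply_moves([
  [-0.2,-0.1,0.5,0,0,0],
  [0,0,0.5,0,0,0],
  [0,0,0,0,0,0],
  [0,0,0,0,0,0],
  [0,0,0,0,0,0],
  [0,0,0,0,0,0],
  [0,0,0,0,0,0],
  [0,0,0,0,0,0],
])

```text
clock: 9.53
tcp_pos: [0.4988, -0.0439, 0.1187]
tool_rot: [1.0, -0.001, 0.0, 0.001]
ft_force: [0.4, -0.2, -0.3]
grip_width: 0.004
```

Emit:
apply_moves([
  [0,0,0,0,0,0],
  [0,0,0,0,0,0],
  [0,0,0,0,0,0],
  [0,0,0,0,0,0],
  [0,0,0,0,0,0],
  [0,0,0,0,0,0],
  [0,0,0,0,0,0],
  [0,0,0,0,0,0],
])

```text
clock: 10.2
tcp_pos: [0.4992, -0.0439, 0.1191]
tool_rot: [1.0, -0.001, 0.001, 0.001]
ft_force: [0.3, 0.0, -0.3]
grip_width: 0.002
```

Emit:
apply_moves([
  [0,0,0,0,0,0],
  [0,0,0,0,0,0],
  [0,0,0,0,0,0],
  [0,0,0,0,0,0],
  [0,0,0,0,0,0],
  [0,0,0,0,0,0],
  [0,0,0,0,0,0],
  [0,0,0,0,0,0],
])

```text
clock: 10.87
tcp_pos: [0.4992, -0.0439, 0.1191]
tool_rot: [1.0, -0.001, 0.001, 0.001]
ft_force: [0.3, 0.6, 0.3]
grip_width: 0.001
```

Emit:
apply_moves([
  [0,0,0,0,0,0],
  [0,0,0,0,0,0],
  [0,0,0,0,0,0],
  [0,0,0,0,0,0],
  [0,0,0,0,0,0],
  [0,0,0,0,0,0],
  [0,0,0,0,0,0],
  [0,0,0,0,0,0],
])

```text
clock: 11.53
tcp_pos: [0.4992, -0.0439, 0.1191]
tool_rot: [1.0, -0.001, 0.001, 0.001]
ft_force: [-1.0, -0.1, -0.2]
grip_width: 0.009
```

```bash
python3 -c "
from h import *
for i in range(7): print(meas('top','pics/t5_%d.png'%i))
s=read_state();print(s['tcp_pos'],s['tool_rot'],s['ft_force'],s['clock'])"
```

```text
(11.5333, np.float64(4.469931279468183), 35)
(11.5833, np.float64(4.5375957659486215), 34)
(11.6333, np.float64(4.602294317382787), 36)
(11.6833, np.float64(4.667125068502494), 36)
(11.7333, np.float64(4.735332719920342), 34)
(11.7833, np.float64(4.799664767781305), 28)
(11.8333, np.float64(4.864410095621639), 39)
[ 0.49916817 -0.04393343  0.1190455 ] [ 9.99998519e-01 -1.39799274e-03  6.08478921e-04  7.98005107e-04] [ 0.44930373 -1.01121898 -0.22368242] 11.8833
```

```bash
cat > fit.py <<'E'
import numpy as np
from scipy.optimize import least_squares
from scipy.integrate import solve_ivp
D=[(5.9167,.4684),(6.0167,.7070),(6.1167,.9459),(6.2167,1.1810),(7.8,4.6098),(7.85,4.709),(7.9,4.8119),(7.95,4.9070),(8.6667,6.2554),(8.7167,.0592+6.2832),(8.7667,.156+6.2832),(8.8167,.2434+6.2832)]
D+=[(t,a+6.2832) for t,a in [(11.5333,4.4699),(11.5833,4.5376),(11.6333,4.6023),(11.6833,4.6671),(11.7333,4.7353),(11.7833,4.7997),(11.8333,4.8644)]]
D=np.array(D)
def run(p,ts):
    s=solve_ivp(lambda t,y:[y[1],-(p[2]+p[3]*y[1])],(5.9,ts[-1]+.01),p[:2],t_eval=ts,rtol=1e-9); return s.y
r=least_squares(lambda p:run(p,D[:,0])[0]-D[:,1],[.43,2.4,.05,.08]); p=r.x
print(p,np.round(r.fun,3))
w0,c,b=p[1:]
ts=np.arange(11.9,22,.02); y=run(p,ts)
for k in (2,3):
    i=np.argmin(abs(y[0]-k*2*np.pi)); print("pass",k,ts[i],y[:,i])
J=r.jac; cov=np.linalg.inv(J.T@J)*r.fun.var(); print(np.sqrt(np.diag(cov)))
print("travel",w0/b-c/b**2*np.log(1+b*w0/c)+p[0])
E
python3 fit.py
```

```text
[ 0.4254384   2.43298995 -0.01286895  0.11221757] [-0.002  0.001  0.001  0.002  0.     0.    -0.004 -0.001  0.001  0.005
 -0.002  0.    -0.002 -0.002 -0.     0.002 -0.001  0.001  0.002]
pass 2 12.979999999999977 [12.56252589  1.1621076 ]
pass 3 20.679999999999815 [18.84576933  0.55610818]
[0.00121325 0.00348662 0.01027005 0.00568438]
travel nanfit.py:16: RuntimeWarning: invalid value encountered in log
  print("travel",w0/b-c/b**2*np.log(1+b*w0/c)+p[0])
```

Emit:
apply_moves([
  [0,0,0,0,0,0],
  [0,0,0,0,0,0],
  [0,0,0,0,0,0],
  [0,0,0,0,0,0],
  [0,0,0,0,0,0],
  [0,0,0,0,0,0],
  [0,0,0,0,0,0],
  [0,0,0,0,0,0],
])

```text
clock: 12.55
tcp_pos: [0.4991, -0.0439, 0.119]
tool_rot: [1.0, -0.001, 0.001, 0.001]
ft_force: [-0.2, -0.1, -0.2]
grip_width: 0.003
```

Emit:
apply_moves([
  [0,0,0,0,0,0],
  [0,0,0,0,0,0],
  [0,0,0,0,0,0],
  [0,0,0,0,0,0],
  [0,0,0,0,0,0],
  [0,0,0,0,0,0],
  [0,0,0,0,0,0],
  [0,0,0,0,0,0],
])

```text
clock: 13.22
tcp_pos: [0.4992, -0.0439, 0.1191]
tool_rot: [1.0, -0.001, 0.001, 0.001]
ft_force: [0.5, 0.3, 0.4]
grip_width: 0.008
```

Emit:
apply_moves([
  [0,0,0,0,0,0],
  [0,0,0,0,0,0],
  [0,0,0,0,0,0],
  [0,0,0,0,0,0],
  [0,0,0,0,0,0],
  [0,0,0,0,0,0],
  [0,0,0,0,0,0],
  [0,0,0,0,0,0],
])

```text
clock: 13.88
tcp_pos: [0.4991, -0.0439, 0.119]
tool_rot: [1.0, -0.001, 0.001, 0.001]
ft_force: [-0.2, -0.2, 0.1]
grip_width: 0.006
```

```bash
python3 -c "
from h import *
for i in range(5): print(meas('top','pics/t6_%d.png'%i))
s=read_state();print(s['tcp_pos'],s['tool_rot'],s['ft_force'],s['clock'])"
```

```text
(13.8833, np.float64(0.952184745876399), 40)
(13.9333, np.float64(1.004244138235297), 39)
(13.9833, np.float64(1.0562108010534659), 38)
(14.0333, np.float64(1.1059147054490281), 38)
(14.0833, np.float64(1.1565818267390509), 35)
[ 0.49915687 -0.04392776  0.11904806] [ 9.99998541e-01 -1.38921450e-03  6.00280431e-04  7.92650638e-04] [ 0.34302547  0.67259773 -0.42318524] 14.1333
```

```bash
sed -i 's/^D=np.array(D)/D+=[(13.8833,.9522+12.5664),(13.9333,1.0042+12.5664),(13.9833,1.0562+12.5664),(14.0333,1.1059+12.5664),(14.0833,1.1566+12.5664)]\nD=np.array(D)/' fit.py; python3 fit.py
```

```text
[0.42724027 2.42198376 0.02237755 0.09279245] [-0.001  0.001  0.     0.001 -0.002 -0.002 -0.006 -0.003  0.003  0.007
  0.     0.002 -0.001 -0.002  0.     0.001 -0.001 -0.001 -0.     0.001
  0.    -0.001  0.    -0.   ]
pass 2 12.999999999999977 [12.56395978  1.13690719]
pass 3 21.979999999999784 [18.79480433  0.35778144]
[0.00125046 0.00151629 0.00171954 0.00107497]
travel 20.286287206534286
```

Emit:
apply_moves([
  [0,0,0,0,0,0],
  [0,0,0,0,0,0],
  [0,0,0,0,0,0],
  [0,0,0,0,0,0],
  [0,0,0,0,0,0],
  [0,0,0,0,0,0],
  [0,0,0,0,0,0],
  [0,0,0,0,0,0],
])

```text
clock: 14.8
tcp_pos: [0.4992, -0.0439, 0.1191]
tool_rot: [1.0, -0.001, 0.001, 0.001]
ft_force: [0.1, -0.5, -0.2]
grip_width: 0.003
```

Emit:
apply_moves([
  [0,0,0,0,0,0],
  [0,0,0,0,0,0],
  [0,0,0,0,0,0],
  [0,0,0,0,0,0],
  [0,0,0,0,0,0],
  [0,0,0,0,0,0],
  [0,0,0,0,0,0],
  [0,0,0,0,0,0],
])

```text
clock: 15.47
tcp_pos: [0.4992, -0.0439, 0.119]
tool_rot: [1.0, -0.001, 0.001, 0.001]
ft_force: [0.3, 0.3, 0.1]
grip_width: 0.006
```

Emit:
apply_moves([
  [0,0,0,0,0,0],
  [0,0,0,0,0,0],
  [0,0,0,0,0,0],
  [0,0,0,0,0,0],
  [0,0,0,0,0,0],
  [0,0,0,0,0,0],
  [0,0,0,0,0,0],
  [0,0,0,0,0,0],
])

```text
clock: 16.13
tcp_pos: [0.4991, -0.0439, 0.1191]
tool_rot: [1.0, -0.001, 0.001, 0.001]
ft_force: [-0.2, -0.9, 0.7]
grip_width: 0.006
```

Emit:
apply_moves([
  [0,0,0,0,0,0],
  [0,0,0,0,0,0],
  [0,0,0,0,0,0],
  [0,0,0,0,0,0],
  [0,0,0,0,0,0],
  [0,0,0,0,0,0],
  [0,0,0,0,0,0],
  [0,0,0,0,0,0],
])

```text
clock: 16.8
tcp_pos: [0.4992, -0.0439, 0.1191]
tool_rot: [1.0, -0.001, 0.001, 0.001]
ft_force: [0.3, 0.3, -0.7]
grip_width: 0.006
```

Emit:
apply_moves([
  [0,0,0,0,0,0],
  [0,0,0,0,0,0],
  [0,0,0,0,0,0],
  [0,0,0,0,0,0],
  [0,0,0,0,0,0],
  [0,0,0,0,0,0],
  [0,0,0,0,0,0],
  [0,0,0,0,0,0],
])

```text
clock: 17.47
tcp_pos: [0.4992, -0.0439, 0.1191]
tool_rot: [1.0, -0.001, 0.001, 0.001]
ft_force: [0.5, 0.5, -0.3]
grip_width: 0.007
```

Emit:
apply_moves([
  [0,0,0,0,0,0],
  [0,0,0,0,0,0],
  [0,0,0,0,0,0],
  [0,0,0,0,0,0],
  [0,0,0,0,0,0],
  [0,0,0,0,0,0],
  [0,0,0,0,0,0],
  [0,0,0,0,0,0],
])

```text
clock: 18.13
tcp_pos: [0.4991, -0.0439, 0.119]
tool_rot: [1.0, -0.001, 0.001, 0.001]
ft_force: [0.9, 0.1, 0.0]
grip_width: 0.006
```

Emit:
apply_moves([
  [0,0,0,0,0,0],
  [0,0,0,0,0,0],
  [0,0,0,0,0,0],
  [0,0,0,0,0,0],
  [0,0,0,0,0,0],
  [0,0,0,0,0,0],
  [0,0,0,0,0,0],
  [0,0,0,0,0,0],
])

```text
clock: 18.8
tcp_pos: [0.4992, -0.0439, 0.1191]
tool_rot: [1.0, -0.001, 0.001, 0.001]
ft_force: [-0.1, -0.0, -0.0]
grip_width: 0.002
```

```bash
python3 -c "
from h import *
for i in range(5): print(meas('top','pics/t7_%d.png'%i))
s=read_state();print(s['tcp_pos'],s['tool_rot'],s['ft_force'],s['clock'])"
```

```text
(18.8, np.float64(4.82679261348977), 28)
(18.85, np.float64(4.852730205030966), 29)
(18.9, np.float64(4.880052092060382), 34)
(18.95, np.float64(4.908819038968586), 37)
(19.0, np.float64(4.937460071124625), 37)
[ 0.49915736 -0.04391308  0.11905047] [ 9.99998582e-01 -1.35311697e-03  5.94676786e-04  8.06692245e-04] [ 0.90661518 -0.04802897 -0.3913921 ] 19.05
```

Emit:
apply_moves([
  [0,0,0,0,0,0],
  [0,0,0,0,0,0],
  [0,0,0,0,0,0],
  [0,0,0,0,0,0],
  [0,0,0,0,0,0],
  [0,0,0,0,0,0],
  [0,0,0,0,0,0],
  [0,0,0,0,0,0],
])

```text
clock: 19.72
tcp_pos: [0.4992, -0.0439, 0.1191]
tool_rot: [1.0, -0.001, 0.001, 0.001]
ft_force: [-0.1, 0.1, 0.1]
grip_width: 0.003
```

Emit:
apply_moves([
  [0,0,0,0,0,0],
  [0,0,0,0,0,0],
  [0,0,0,0,0,0],
  [0,0,0,0,0,0],
  [0,0,0,0,0,0],
  [0,0,0,0,0,0],
  [0,0,0,0,0,0],
  [0,0,0,0,0,0],
])

```text
clock: 20.38
tcp_pos: [0.4992, -0.0439, 0.119]
tool_rot: [1.0, -0.001, 0.001, 0.001]
ft_force: [0.4, -0.4, -0.5]
grip_width: 0.002
```

Emit:
apply_moves([
  [0,0,0,0,0,0],
  [0,0,0,0,0,0],
  [0,0,0,0,0,0],
  [0,0,0,0,0,0],
  [0,0,0,0,0,0],
  [0,0,0,0,0,0],
  [0,0,0,0,0,0],
  [0,0,0,0,0,0],
])

```text
clock: 21.05
tcp_pos: [0.4992, -0.0439, 0.1191]
tool_rot: [1.0, -0.001, 0.001, 0.001]
ft_force: [-0.4, -0.6, 0.2]
grip_width: 0.005
```

```bash
python3 -c "
from h import *
for i in range(4): print(meas('top','pics/t8_%d.png'%i))
im=cv2.imread('pics/t8_3.png')[:,:,::-1].copy()
P,u=proj_px('top',im,18,32,0.087,C,0.18); d=P.mean(0)[:2]-C; print('plate',np.arctan2(d[1],d[0]),len(P))
cv2.imwrite('pics/c8.png',cv2.resize(im[110:250,210:350,::-1],None,fx=4,fy=4))
s=read_state();print(s['tcp_pos'],s['tool_rot'],s['ft_force'],s['clock'])"
```

```text
(21.05, np.float64(5.944304666215976), 41)
(21.1, np.float64(5.964478007287243), 40)
(21.15, np.float64(5.986418534073173), 39)
(21.2, np.float64(6.007678883429576), 40)
plate -0.10123365393172777 146
[ 0.49915796 -0.04391702  0.11906463] [ 9.99998569e-01 -1.36166837e-03  6.08991610e-04  7.97913332e-04] [-0.56679728  0.20305157  0.12003289] 21.25
```

View pics/c8.png

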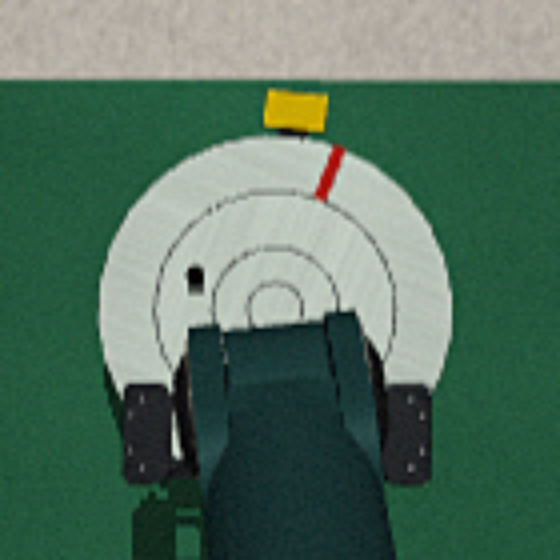

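Emit:
apply_moves([
  [0,0,0.2,0,0,0],
  [0,0,0.2,0,0,0],
  [0,0,0.1,0,0,0],
  [0,0,0,0,0,0],
  [0,0,0,0,0,0],
  [0,0,0,0,0,0],
  [0,0,0,0,0,0],
  [0,0,0.9,0,0,0],
])

```text
clock: 21.92
tcp_pos: [0.5006, -0.0444, 0.1086]
tool_rot: [1.0, -0.002, 0.001, 0.002]
ft_force: [-40.2, -0.1, 151.6]
grip_width: 0.006
```

```bash
python3 -c "
from h import *
for i in range(3):
  s=read_state(); print(meas('top','pics/t9_%d.png'%i),s['tcp_pos'],s['ft_force'])"
```

```text
(21.9167, np.float64(6.281773179893029), 44) [ 0.50056775 -0.04439895  0.10862372] [-4.02485697e+01 -1.47610427e-01  1.51643446e+02]
(21.9667, np.float64(6.280829704912084), 43) [ 0.50033178 -0.04432319  0.10920402] [-1.35733231e+01 -2.14824443e-02  4.58436182e+01]
(22.0167, np.float64(6.278046706491903), 44) [ 0.50035184 -0.04410468  0.10918706] [-14.64403101   1.0897306   47.99369571]
```

The wheel stopped on the mark, but the touch was far too hard: the wrist reading peaked at about 152 N, over the 120 N limit. I'll release straight up, gently.

Emit:
apply_moves([
  [0,0,0,0,0,0],
  [0,0,-0.1,0,0,0],
  [0,0,-0.5,0,0,0],
  [0,0,-1.5,0,0,0],
  [0,0,-2.5,0,0,0],
  [0,0,-2.5,0,0,0],
  [0,0,-1.5,0,0,0],
  [0,0,0,0,0,0],
])

```text
clock: 22.73
tcp_pos: [0.4992, -0.0435, 0.1983]
tool_rot: [1.0, -0.001, 0.0, 0.002]
ft_force: [-0.2, -0.4, -0.3]
grip_width: 0.004
```

```bash
python3 -c "
from h import *
for i in range(4):
  s=read_state(); print(meas('top','pics/t10_%d.png'%i),s['tcp_pos'],s['ft_force'])
print(meas('scene','pics/s10.png'))
im=cv2.imread('pics/t10_3.png')[:,:,::-1].copy()
P,u=proj_px('top',im,18,32,0.087,C,0.18); d=P.mean(0)[:2]-C; print('plate',P.mean(0),np.arctan2(d[1],d[0]),len(P))
a=im[100:300,180:380,::-1];b=cv2.imread('pics/s10.png')[130:330,180:380]
cv2.imwrite('pics/c10.png',cv2.resize(np.hstack([a,b]),None,fx=2,fy=2))"
```

```text
(22.7333, np.float64(0.0060144361995520396), 44) [ 0.49920802 -0.04345239  0.19829786] [-0.1773865  -0.38577595 -0.30561874]
(22.7833, np.float64(0.0069195304183443385), 45) [ 0.4985722  -0.04353372  0.19700969] [ 0.07562149 -0.60164417 -0.22493141]
(22.8333, np.float64(0.0060144361995520396), 44) [ 0.49768015 -0.04348     0.19576219] [ 0.82303437  0.14703235 -0.20700961]
(22.8833, np.float64(0.0069195304183443385), 45) [ 0.49708397 -0.04348264  0.19500672] [-0.06824651  0.27487098 -0.7571246 ]
(22.9333, np.float64(6.2698694731748175), 19)
plate [ 0.73928565 -0.05809414  0.087     ] -0.10123365393172777 146
```

View pics/c10.png

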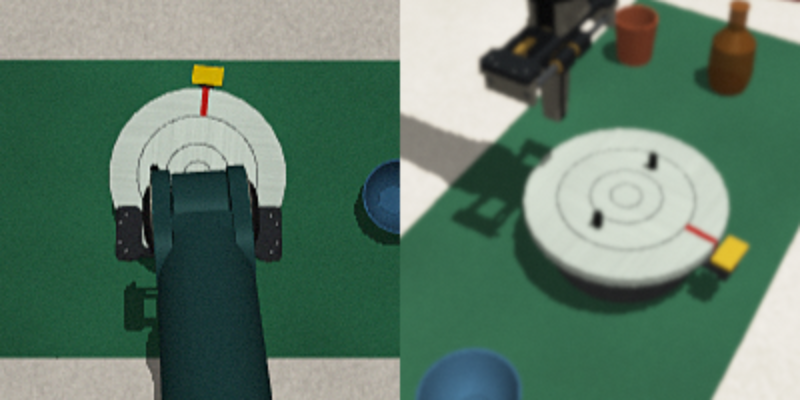

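```bash
python3 -c "
from h import *
print(meas('top'));robot.sign_off()"
```

```text
(22.9833, np.float64(0.00528132429608183), 43)
the job is handed in; nothing more can be done
```

The wheel is stopped on its mark, but I expect the run to fail. My braking touch read about 152 N at the wrist, and the limit is 120 N. The fingertip came down too fast on a stiff contact; a smaller last step would have avoided it.

- **Spin:** I pushed pin A with the closed fingertips. The wheel ran anticlockwise at about 2.4 rad/s and coasted untouched for about 17 s. It stayed above a quarter turn a second (1.57 rad/s) for more than 4 s of that.
- **Brake:** at 21.9 s the wheel was still turning at about 0.37 rad/s. I pressed a fingertip on its top face as the mark reached the plate, and it stopped there. I then lifted the finger straight up.
- **Last checks that passed:**
  - The mark is about 0.006 rad from the plate in the top camera and about −0.013 rad in the scene camera.
  - It read steady over several top-camera pictures after release.
  - The plate, and so the stand, had not visibly moved.
  - The arm did not touch the vase, bowl or cup.
  - The gripper is about 85 mm clear of the wheel, and the job was handed in at about 23 s of the 64 s allowed.
- **Checks that failed or disagreed:**
  - **Force:** the 152 N reading came at the end of the braking move, and the force held at about 48 N until I lifted the finger.
  - **Angle:** while the finger was still pressing, the top camera read about −0.001 to −0.005 rad, against +0.006 rad after release. That shift of about 0.01 rad is forward, not back, and about the size of the measuring error.

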